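Pack out the hold-down clamp with spacer discs and hold it down

TASK

One of three pieces (two eyepieces and a screw case) stands under the open hold-down clamp, but it is too low for the clamp's rubber foot to reach. Lay spacer discs flat on top of it, centred, one on another, using just as many as it takes for the foot to bear on the stack before the arm runs down onto its own stop (never one more than is needed); then swing the arm down on the stack and finish while still holding it pressed firmly down. Leave the piece standing in its place, and do not move or tip the other two.

Things in the scene. Friction and masses are not known exactly. Their poses are not given: they have to be found in the camera images.
- clamp_base: fixed dark steel base of the hold-down clamp: a thin nest plate between two legs (inner gap 64 mm, 96 mm over all, top 8 mm above the plate, bolt heads 13 mm), from x -38 to +148 mm. Two cheeks at x +110 mm, 42 mm over their outsides, 95 mm high, carry the hinge. Origin: middle of the nest, on the plate, 2 mm above the desk; x from nest to hinge, z up. Position and yaw vary.
- nest (a point): middle of the nest, on its plate, where the piece stands; the clamp foot comes down right above it
- clamp_hinge (a point): middle of the hinge axis, 110 mm from the nest along the clamp base x and 85 mm above the nest plate; the axis lies along the clamp base y
- clamp_arm (a joint): angle of the aluminium clamp arm (18 mm wide, 10 mm thick, 0.12 kg), rad: 0 = level over the nest, on its built-in stop; grows as it opens upward, 1.57 = upright, 2.0 = end of travel. Starts open (1.55 to 1.85); a stiff hinge (0.16 N m) keeps it where it is left. With the foot on a stack (piece and discs) of h mm it reads about (h - 68) / 110.
- clamp_foot (a point): lowest point of the black domed rubber foot (20 mm across) under the arm, 110 mm from the hinge and 17 mm below the centre line of the arm: with the arm at 0 it is 68 mm above the nest plate, over the nest
- clamp_grip (a point): middle of the black round cross bar at the free end of the arm, 18 mm in diameter, 36 mm long, along the hinge axis: at arm angle a it lies 160 cos a mm from the hinge towards the nest and 160 sin a mm above the hinge. It can be pinched across its flat ends (36 mm) from above and turns between the fingers as the arm swings, or be pushed.
- spacer_1: loose plain brass spacer disc A, 42 mm across, 14 mm thick, 110 to 185 g, with a shallow dimple on top; the three spacers are alike and lie flat on the desk at the start; origin at the centre of its underside, z up
- spacer_2: loose plain brass spacer disc B, 42 mm across, 14 mm thick, 110 to 185 g, with a shallow dimple on top; the three spacers are alike and lie flat on the desk at the start; origin at the centre of its underside, z up
- spacer_3: loose plain brass spacer disc C, 42 mm across, 14 mm thick, 110 to 185 g, with a shallow dimple on top; the three spacers are alike and lie flat on the desk at the start; origin at the centre of its underside, z up
- tall_eyepiece: Black eyepiece standing on its barrel, 34 mm across, 58 mm high, flat rim on top, 110 g; loose. One of the three pieces (two eyepieces, one case) stands in the clamp's nest, which one varies; the others stand aside on the desk. Origin at the centre of its underside, z up.
- short_eyepiece: Eyepiece, black with a light metal barrel, standing on the barrel, 34 mm across, 50 mm high, flat rim on top, 110 g; loose. One of the three pieces (two eyepieces, one case) stands in the clamp's nest, which one varies; the others stand aside on the desk. Origin at the centre of its underside, z up.
- objective_case: Black screw case with a ribbed, flat cap, 38 mm across, 48 mm high, 30 g; loose. One of the three pieces (two eyepieces, one case) stands in the clamp's nest, which one varies; the others stand aside on the desk. Origin at the centre of its underside, z up.
Mind the look-alikes: they are no part of the job. What is shaped like the objective_case but green or red is not meant.

How it is judged:
By the outcome, as a careful person would: the job done as asked, in the order asked, and still so for the second after the job is handed in, while the arm keeps its last pose, push and grip.
It also fails if it takes over 64 s, if anything falls off the work surface, if the arm or the gripper's body presses on something with over 40 N, if the wrist force passes 120 N, or if a joint passes its speed limit or range.

ROBOT

A 6-joint arm with a two-finger parallel gripper is mounted at the origin on a cart in front of the work surface, level with it; the furniture and walls round the work are solid. World frame = base frame: x ahead of the robot, y to its left, z up, the work surface at z = 0. Lengths are in mm, angles in rad, forces in N, time in s.
With the tool pointing down it reaches from about 275 to 1000 mm from the base axis. Payload 8.4 kg.
Tool frame: the origin (TCP) lies on the centre line of the jaws, within the pads' length; the fingertips stand r.tip_reach ahead of it and the grasp point (between the pads) lies 11 mm behind it (r.tip_reach is the distance from the TCP to the fingertips, in mm); z points along the fingers, y is the line along which they close (so a half turn about z gives the same grasp; the last joint's range is limited). The gripper opens to 85 mm and grips with 20 to 120 N. Pads are 22 mm wide; open, the fingers measure 114 mm over their backs; the gripper's body (76 mm by 85 mm) begins 54 mm behind the grasp point. The pads swing forward as they close: fully open they stand 13 mm farther back than shut.
Start: joints at [-1.313, 0.353, 1.633, -0, 1.155, -0.002], TCP at [160.553, -604.029, 239.281] pointing down, gripper open.
Joint ranges: [-2.63, 2.63], [-0.92, 2.1], [0.06, 2.66], [-1.3, 4.44], [0, 2.69], [-3.02, 3.02]. Speed limits (rad/s): [2.22, 2.22, 2.79, 3.14, 3.14, 3.14].

INTERFACE

Orientations are given as [roll, pitch, yaw] about the fixed x, y, z axes, in that order (R = Rz(yaw) Ry(pitch) Rx(roll)).
In Python, from rig import r gives the robot as it stands.
- The arm moves only by the tool carry_out, never from a script. Its argument "targets" is a list of rows, each an object with "dp": the shift along the tool's x, y, z in mm, a list of three; "yaw": the turn about the tool's z in degrees. A call has 1 to 12 rows; each row is the pose to reach, as a shift and turn from the pose commanded when the call began, along the tool's axes at that moment; what a row does not reach only later rows make up. A row lasts 1/8 s, in which the tool goes at most 62.5 mm and 10.7 degrees, less where a joint would pass 70% of its speed; a pose out of reach is approached as far as the arm can. A call with a gripper value outside its range is refused whole. "fingers" is the opening, from -1 (shut) to 1 (fully open), so that 0 is half open, set as the call begins (left out, the last holds). The fingers move at their own pace and stop on an object; "grip_force" is the grip in N (left out, the last holds). Time passes only in rows, so rows that repeat a pose let the fingers close. It gives the time, the measured TCP pose, the force, the opening and the grip force at its end, in the units of the state.
- r.sense(): the state, without advancing time (a new reading comes with each control period).
- r.grab_frame(name): name is "scene" or "side" or "wrist"; returns the picture (400x640x3 uint8, red, green, blue); there is no depth.
- r.get_calibration(name): a dict with "fx", "fy", "cx", "cy" (pixels), "rvec" (rotation vector, rad) and "tvec" (3), from world to camera coordinates, as OpenCV has them. Camera axes: x right, y down, z forward; pixel columns grow to the right and rows downward; lengths in mm; the calibration is good to about 2 mm. A picture is of the moment at which its call begins: read the wrist's pose just before it. get_calibration takes no time and is no camera call; for the wrist camera it gives the pose at the moment of the call.
- r.sign_off(): hands the job in; it is judged then, once.
The state is a dict: "clock": time; "qpos": joint angles; "qvel": joint speeds; "joint_efforts": joint torques, N m; "eef_pos": TCP position; "tcp_rot": TCP orientation; "contact_force": force on the tool from outside, world axes, zero at the start; "wrist_torque": the same for the moment, N m; "opening": opening from 0.0 (shut) to 1.0 (fully open); "grasp_force": force on a finger pad.
Only numpy, scipy, OpenCV 4.12 (cv2) and the standard library are available. Lean on these libraries where they do the work, as an engineer would, in place of code of your own. Each camera call takes 0.05 s, during which the arm holds its last target. There are 200 camera calls.

## Working session

There is one attempt and no reset: what is moved stays moved. The work goes in short steps, Python scripts to look and compute and a tool call to move; the robot and the scene stay as the last step left them, time stands still between calls to the robot, and variables do not carry over. Pictures are saved under pics/ and viewed, at most 10 in all, crops included, and the job is handed in when it is done.

Besides the shell and the picture viewer there is one more tool, called after "Request:" as name(argument=value, ...), one argument or row to a line, values as JSON. carry_out: Moves the arm, as the interface text tells. Its arguments: {"type":"object","properties":{"targets":{"type":"array","items":{"type":"object","properties":{"dp":{"type":"array","items":{"type":"number"}},"yaw":{"type":"number"}}}},"fingers":{"type":"number"},"grip_force":{"type":"number"}},"required":["targets"]}

```bash
mkdir -p pics; ls; cat > h.py <<'E'
import numpy as np, cv2
from rig import r
def save(n,f):
    im=r.grab_frame(n); cv2.imwrite(f'pics/{f}.png',im[:,:,::-1]); return im
def ray(c,u,v):
    R=cv2.Rodrigues(np.array(c['rvec'],float))[0]; t=np.array(c['tvec'],float).ravel()
    d=R.T@np.array([(u-c['cx'])/c['fx'],(v-c['cy'])/c['fy'],1]); return -R.T@t,d
def onz(c,u,v,z):
    o,d=ray(c,u,v); return o+d*(z-o[2])/d[2]
def proj(c,p):
    return cv2.projectPoints(np.array([p],float),np.array(c['rvec'],float),np.array(c['tvec'],float),np.array([[c['fx'],0,c['cx']],[0,c['fy'],c['cy']],[0,0,1]],float),None)[0].ravel()
E
python3 - <<'E'
from h import *
a=save('scene','s0');b=save('side','d0');
cv2.imwrite('pics/both.png',cv2.resize(np.vstack([a,b])[:,:,::-1],(480,600)))
for n in('scene','side'):
    c=r.get_calibration(n);print(c,ray(c,320,200))
print(r.tip_reach,r.sense())
E
```

```text
pics
{'fx': 366.62252952908597, 'fy': 366.62252952908597, 'cx': 316.9630651348742, 'cy': 207.29107472278517, 'rvec': array([ 0.92745563, -2.40921718,  1.14503389]), 'tvec': array([479.86665731, 286.29830854, 682.59462222])} (array([116.11731439, 579.00573741, 655.31921527]), array([ 0.52818278, -0.58686601, -0.61406462]))
{'fx': 455.9878502284281, 'fy': 455.9878502284281, 'cx': 326.7737126061737, 'cy': 189.6543744818905, 'rvec': array([ 2.28620277, -0.03634301,  0.03919257]), 'tvec': array([-586.91642092,  103.4058713 , 1106.85118089])} (array([ 543.08645058, -789.50202954,  813.65032326]), array([ 0.02522434,  0.73945949, -0.67327471]))
8.0 {'clock': 0.1, 'qpos': array([-1.31341996e+00,  3.53596010e-01,  1.63408517e+00, -2.38978811e-05,
        1.15521075e+00, -2.39388846e-03]), 'qvel': array([-0.00090523, -0.00247224, -0.00475906, -0.00089543,  0.00145961,
       -0.00028913]), 'joint_efforts': array([-6.93878610e-04, -6.06359553e+01, -3.42821074e+01, -1.05707559e-04,
        3.84985702e-03,  3.13541960e-06]), 'eef_pos': array([ 160.42196581, -603.6089343 ,  238.6151877 ]), 'tcp_rot': array([-3.14029333e+00,  1.87407577e-05,  2.59779934e-01]), 'contact_force': array([ 0.46966066,  0.1778071 , -0.406236  ]), 'wrist_torque': array([-0.02116246, -0.01258522, -0.00807798]), 'grasp_force': 0.0, 'opening': 0.9959831397338738}
```

View pics/s0.png

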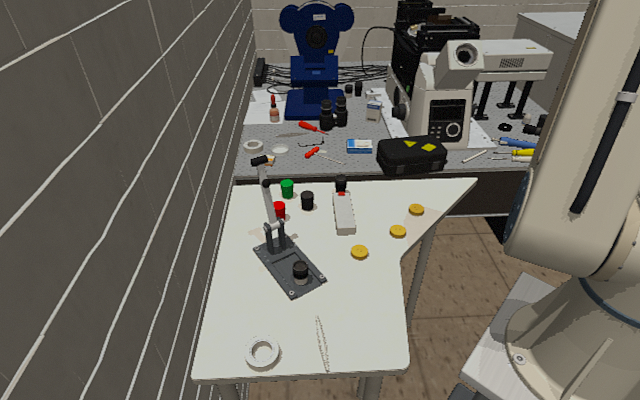

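View pics/d0.png

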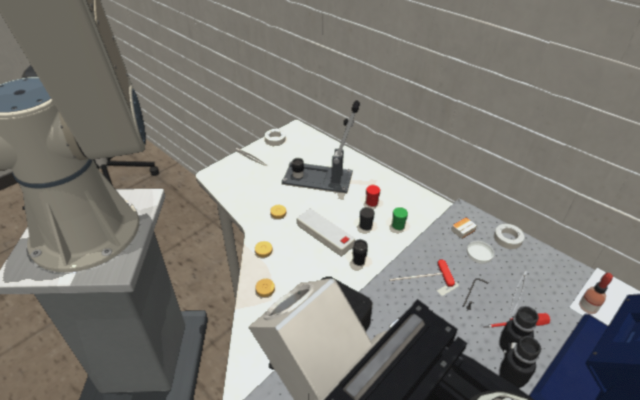

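The scene view shows the clamp with its piece at about (300,272), discs at (359,252), (398,231) and (416,210), and black pieces at (307,200) and (341,185). The side view shows the piece at (297,168) and discs at (278,211), (263,249) and (265,287). Next I measure and zoom in.

```bash
python3 - <<'E'
from h import *
S=cv2.imread('pics/s0.png');D=cv2.imread('pics/d0.png')
a=cv2.resize(S[140:300,230:370],None,fx=3,fy=3,interpolation=cv2.INTER_CUBIC)
b=cv2.resize(D[90:270,270:410],(373,480),interpolation=cv2.INTER_CUBIC)
cv2.imwrite('pics/z1.png',np.hstack([a,b[:480]]))
for n,I in(('scene',S),('side',D)):
    c=r.get_calibration(n)
    hsv=cv2.cvtColor(I,cv2.COLOR_BGR2HSV)
    m=cv2.inRange(hsv,(15,120,90),(32,255,255))
    k,l,st,ce=cv2.connectedComponentsWithStats(m)
    for i in range(1,k):
        if st[i,4]>80: print(n,ce[i].round(1),st[i],onz(c,*ce[i],9).round(1))
c=r.get_calibration('scene');
for p in[(307,194),(341,178),(300,265)]: print(onz(c,*p,52).round())
c=r.get_calibration('side');
for p in[(367,211),(360,243),(297,161)]: print(onz(c,*p,52).round())
E
```

```text
scene [523.7 151.9] [512 148  23   8 134] [ 332.  -702.3    9. ]
scene [415.9 209.2] [409 204  15  12 143] [ 445.9 -185.1    9. ]
scene [397.5 231. ] [390 225  16  13 172] [435.3 -75.2   9. ]
scene [359.  251.8] [351 245  17  15 205] [464.2  50.6   9. ]
side [277.8 211.4] [271 206  15  12 143] [464.7  53.4   9. ]
side [263.2 248.8] [256 242  16  15 188] [436.  -72.1   9. ]
side [264.6 287.4] [256 279  18  17 242] [ 446.2 -182.5    9. ]
[679.   6.  52.]
[ 659. -115.   52.]
[513. 204.  52.]
[684.   5.  52.]
[657. -98.  52.]
[513. 207.  52.]
```

View pics/z1.png

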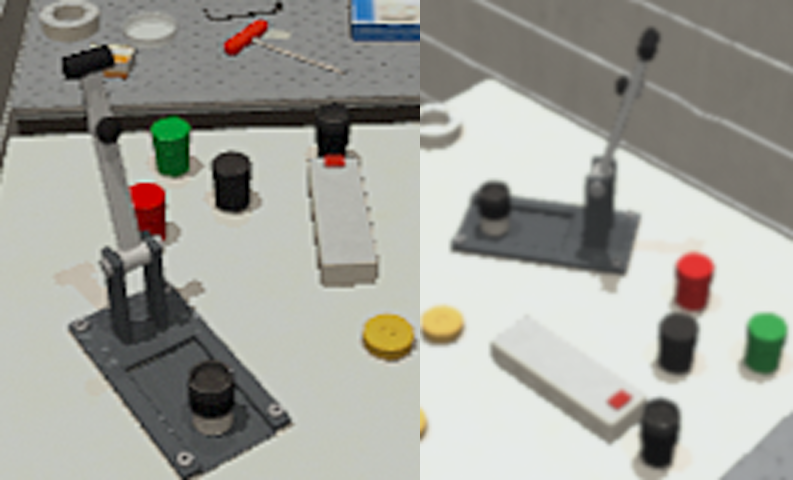

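Zoomed, the nest piece has a light barrel with a black top, so it is the short eyepiece (50 mm). One disc gives 64 mm and two give 78 mm, so two discs are needed. The hinge is at about scene (274,226) and side (337.5,154.5).

```bash
cat >> h.py <<'E'
def tri(p,q):
    A=[];b=[]
    for n,(u,v) in(('scene',p),('side',q)):
        o,d=ray(r.get_calibration(n),u,v);d/=np.linalg.norm(d);M=np.eye(3)-np.outer(d,d);A.append(M);b.append(M@o)
    return np.linalg.lstsq(np.vstack(A),np.hstack(b),rcond=None)[0]
def rel(target,yaw_deg=None):
    """dp (tool axes) and yaw from measured pose to world target (tool down)"""
    s=r.sense();R=np.array(cv2.Rodrigues(np.array([0,0,s['tcp_rot'][2]]))[0])@np.diag([1,-1,-1])
    dp=R.T@(np.array(target,float)-s['eef_pos'])
    dy=None if yaw_deg is None else -((yaw_deg-np.degrees(s['tcp_rot'][2])+90)%180-90)
    print('at',s['eef_pos'].round(1),np.degrees(s['tcp_rot']).round(1),'dp',dp.round(1),'yaw',dy,'F',s['contact_force'].round(1),'op',round(s['opening'],3),'t',round(s['clock'],2),'q',s['qpos'].round(2))
E
python3 - <<'E'
from h import *
H=tri((274,226),(337.5,154.5));print('hinge',H)
N=np.array([513,205.5]);d=H[:2]-N;print(np.linalg.norm(d),np.degrees(np.arctan2(d[1],d[0])))
# eyepiece top, grip bar
print('top',tri((300,264),(297,161)))
z=lambda u,v:(230+u/3,140+v/3); w=lambda u,v:(270+(u-420)/2.664,90+v/2.667)
G=tri(z(88,61),w(649,43));print('grip',G,np.linalg.norm(G-H))
# base corners z=10
cs,cd=r.get_calibration('scene'),r.get_calibration('side')
for p in[(72,326),(290,424),(186,475)]:print('sc',onz(cs,*z(*p),9).round())
for p in[(453,243),(470,190),(640,215),(627,268)]:print('sd',onz(cd,*w(*p),9).round())
rel([464.5,52,160],13)
E
```

```text
hinge [619.6111841  181.80710598  89.66728543]
109.21216874888177 -12.52958603840738
top [513.15946113 203.62011374  54.60778706]
grip [659.58346725 169.27496597 244.05537787] 159.97037550984993
sc [663. 215.   9.]
sc [463. 172.   9.]
sc [487. 257.   9.]
sd [472. 173.   9.]
sd [488. 263.   9.]
sd [669. 216.   9.]
sd [649. 131.   9.]
at [ 160.4 -603.6  238.6] [-179.9    0.    14.9] dp [ 462.3 -555.5   78.6] yaw 1.8842938272930638 F [ 0.5  0.2 -0.4] op 0.996 t 0.1 q [-1.31  0.35  1.63 -0.    1.16 -0.  ]
```

Request:
carry_out(
  targets=[
    {"dp":[40,-48,0],"yaw":4},
    {"dp":[80,-96,0],"yaw":8},
    {"dp":[120,-144,0],"yaw":12},
    {"dp":[160,-193,10],"yaw":16},
    {"dp":[200,-240,20],"yaw":20},
    {"dp":[240,-290,30],"yaw":24},
    {"dp":[280,-336,40],"yaw":27.7},
    {"dp":[320,-384,50],"yaw":27.7},
    {"dp":[360,-432,60],"yaw":27.7},
    {"dp":[400,-480,70],"yaw":27.7},
    {"dp":[440,-530,78],"yaw":27.7},
    {"dp":[462,-555,78],"yaw":27.7},
  ],
  fingers=1,
)

```text
clock: 1.6
eef_pos: [464.7, 53.6, 160.6]
tcp_rot: [3.141, 0.001, -0.222]
contact_force: [0.2, -0.6, -0.0]
opening: 1.0
grasp_force: 0.0
```

Request:
carry_out(
  targets=[
    {"dp":[0,0,0],"yaw":0},
    {"dp":[0,0,0],"yaw":0},
    {"dp":[0,0,0],"yaw":0},
  ],
)

```text
clock: 1.98
eef_pos: [463.9, 50.0, 161.2]
tcp_rot: [3.141, 0.0, -0.225]
contact_force: [0.1, 0.2, -0.4]
opening: 0.998
grasp_force: 0.0
```

```bash
python3 - <<'E'
from h import *
rel([464.5,52,10],-12.8)
im=save('wrist','w1');c=r.get_calibration('wrist')
print(ray(c,320,200),proj(c,[464.5,52,14]))
m=cv2.inRange(cv2.cvtColor(im,cv2.COLOR_RGB2HSV),(15,120,90),(32,255,255))
k,l,st,ce=cv2.connectedComponentsWithStats(m)
for i in range(1,k):
    if st[i,4]>150: print(ce[i].round(1),st[i],onz(c,*ce[i],12).round(1))
E
```

```text
at [463.9  50.  161.2] [180.    0.  -12.9] dp [  0.2  -2.1 151.2] yaw -0.08757584941686503 F [ 0.1  0.2 -0.4] op 0.998 t 1.98 q [ 0.1   0.21  2.04 -0.    0.9   1.9 ]
(array([537.0930858 ,  33.27210741, 295.22016406]), array([-0.28288327,  0.06252653, -0.95712835])) [316.67809477 187.98043953]
[612.5 145.4] [ 586  120   54   52 2151] [ 445.7 -183.    12. ]
[313.8 179.1] [ 291  164   49   37 1047] [471.8  52.7  12. ]
[474.1 188.1] [ 450  164   50   49 1870] [435.1 -73.2  12. ]
```

View pics/w1.png

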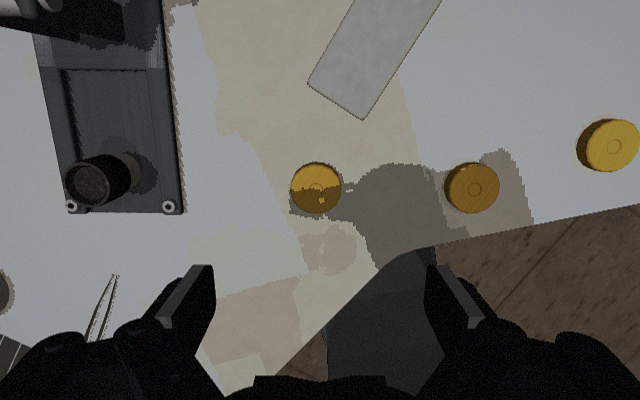

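The wrist view shows disc A at (316,188), matching its projected position (316.7,188), with B at (474,188). Descending to grasp A.

Request:
carry_out(
  targets=[
    {"dp":[0,-2,40],"yaw":0},
    {"dp":[0,-2,80],"yaw":0},
    {"dp":[0,-2,115],"yaw":0},
    {"dp":[0,-2,140],"yaw":0},
    {"dp":[0,-2,150],"yaw":0},
    {"dp":[0,-2,150],"yaw":0},
    {"dp":[0,-2,150],"yaw":0},
  ],
)

```text
clock: 2.9
eef_pos: [465.6, 52.8, 12.2]
tcp_rot: [-3.141, -0.001, -0.224]
contact_force: [-0.5, 0.6, -0.7]
opening: 0.997
grasp_force: 0.0
```

Request:
carry_out(
  targets=[
    {"dp":[0,0,0],"yaw":0},
    {"dp":[0,0,0],"yaw":0},
    {"dp":[0,0,0],"yaw":0},
    {"dp":[0,0,0],"yaw":0},
    {"dp":[0,0,0],"yaw":0},
    {"dp":[0,0,0],"yaw":0},
  ],
  fingers=-1,
  grip_force=40,
)

```text
clock: 3.65
eef_pos: [465.2, 53.0, 12.0]
tcp_rot: [-3.141, -0.001, -0.223]
contact_force: [-1.9, -0.8, 11.3]
opening: 0.467
grasp_force: 38.9
```

Request:
carry_out(
  targets=[
    {"dp":[0,0,-20],"yaw":0},
    {"dp":[0,0,-50],"yaw":0},
    {"dp":[0,0,-90],"yaw":0},
    {"dp":[0,0,-110],"yaw":0},
    {"dp":[0,0,-110],"yaw":0},
    {"dp":[0,0,-110],"yaw":0},
  ],
)

```text
clock: 4.4
eef_pos: [464.3, 52.9, 120.5]
tcp_rot: [3.141, 0.001, -0.224]
contact_force: [0.1, 0.4, -1.5]
opening: 0.467
grasp_force: 41.2
```

```bash
python3 - <<'E'
from h import *
rel([512.7,205,120],-12.8)
im=save('wrist','w2');c=r.get_calibration('wrist');s=r.sense()
for z in(-20,-11,0): print(proj(c,s['eef_pos']+[0,0,z]))
E
```

```text
at [464.3  52.9 120.5] [ 1.80e+02  1.00e-01 -1.28e+01] dp [  13.5 -159.     0.5] yaw -0.012729856393434602 F [ 0.1  0.4 -1.5] op 0.467 t 4.4 q [0.11 0.27 2.07 0.   0.8  1.9 ]
[319.1752357  257.58895261]
[319.18279261 266.53085212]
[319.19320501 278.85156621]
```

View pics/w2.png

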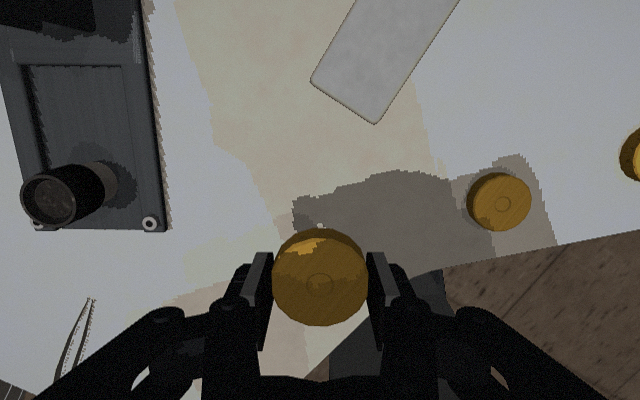

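The disc is held level, with its dimple at (319,285) against about 282 expected, so it is centred to 1 mm. The eyepiece rim is at about (47,198). I refine its position from this image.

```bash
python3 - <<'E'
from h import *
c=r.get_calibration('wrist');im=cv2.imread('pics/w2.png')
print(onz(c,47,198,52))
for p in [(38,226),(150,224)]: print('bolt',onz(c,*p,15))
# expected bolts/frame
a=np.radians(-12.8)
s=r.sense();print(onz(c,319.5,285,s['eef_pos'][2]+2)-s['eef_pos'])
g=cv2.resize(im[140:240,0:130],None,fx=5,fy=5,interpolation=cv2.INTER_CUBIC);g=cv2.convertScaleAbs(g,alpha=2.2);cv2.imwrite('pics/z2.png',g)
E
```

```text
[514.11807327 205.31597366  52.        ]
bolt [492.03954387 251.67569578  15.        ]
bolt [475.77960543 173.48231611  15.        ]
[-1.71685079  0.26139139  2.        ]
```

View pics/z2.png

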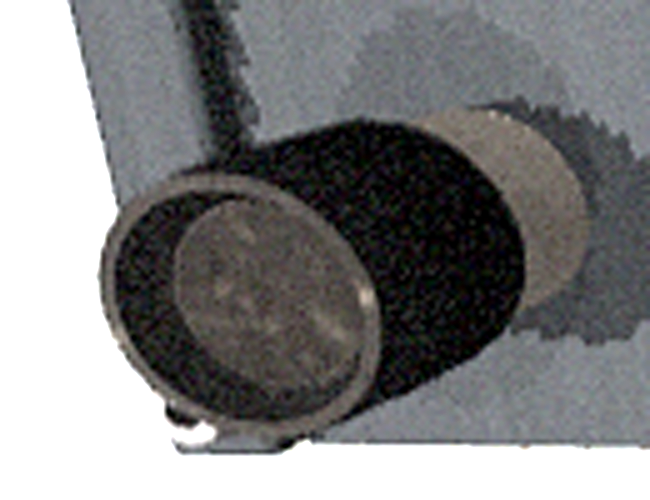

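The rim ellipse is centred at (241,303) in the zoom, which is pixel (48,201), and gives a nest of about (513,205). That agrees with the earlier estimate.

Request:
carry_out(
  targets=[
    {"dp":[3,-30,0],"yaw":0},
    {"dp":[6,-65,0],"yaw":0},
    {"dp":[9,-100,0],"yaw":0},
    {"dp":[12,-132,0],"yaw":0},
    {"dp":[15,-152,0],"yaw":0},
    {"dp":[15.2,-159.4,0],"yaw":0},
    {"dp":[15.2,-159.4,0],"yaw":0},
    {"dp":[15.2,-159.4,15],"yaw":0},
    {"dp":[15.2,-159.4,35],"yaw":0},
    {"dp":[15.2,-159.4,48],"yaw":0},
    {"dp":[15.2,-159.4,52],"yaw":0},
    {"dp":[15.2,-159.4,52],"yaw":0},
  ],
)

```text
clock: 5.95
eef_pos: [515.1, 204.9, 69.1]
tcp_rot: [3.141, 0.0, -0.224]
contact_force: [-0.1, 0.3, -0.5]
opening: 0.467
grasp_force: 41.2
```

Request:
carry_out(
  targets=[
    {"dp":[0,0,0],"yaw":0},
    {"dp":[0,0,0],"yaw":0},
  ],
)

```text
clock: 6.2
eef_pos: [515.4, 205.2, 69.8]
tcp_rot: [-3.141, -0.001, -0.224]
contact_force: [-0.6, -0.1, -1.6]
opening: 0.47
grasp_force: 41.2
```

```bash
python3 - <<'E'
from h import *
rel([514.5,205,64],-12.8)
save('wrist','w3')
E
```

```text
at [515.4 205.2  69.8] [-180.    -0.   -12.8] dp [-0.9  0.4  5.8] yaw -0.011757304325101359 F [-0.6 -0.1 -1.6] op 0.47 t 6.2 q [0.38 0.46 1.91 0.   0.76 2.17]
```

View pics/w3.png

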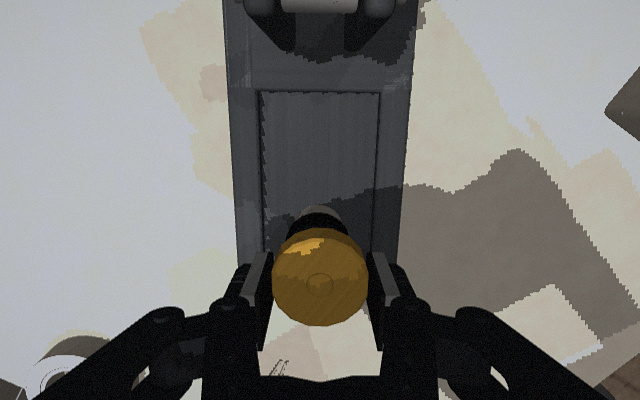

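The disc sits over the eyepiece and is centred laterally, with the eyepiece neck at (318,215) and the disc at (319,277). Lowering now.

Request:
carry_out(
  targets=[
    {"dp":[-0.6,0,1.5],"yaw":0},
    {"dp":[-0.9,0,3],"yaw":0},
    {"dp":[-0.9,0,4],"yaw":0},
    {"dp":[-0.9,0,4.5],"yaw":0},
    {"dp":[-0.9,0,4.5],"yaw":0},
  ],
)

```text
clock: 6.88
eef_pos: [514.2, 205.2, 64.7]
tcp_rot: [3.142, 0.0, -0.224]
contact_force: [-0.5, 0.9, -1.5]
opening: 0.465
grasp_force: 41.2
```

Request:
carry_out(
  targets=[
    {"dp":[0,0,0.5],"yaw":0},
    {"dp":[0,0,1],"yaw":0},
    {"dp":[0,0,1],"yaw":0},
  ],
)

```text
clock: 7.25
eef_pos: [514.2, 205.2, 63.8]
tcp_rot: [3.142, 0.0, -0.224]
contact_force: [-0.7, 0.1, -1.9]
opening: 0.465
grasp_force: 41.2
```

Request:
carry_out(
  targets=[
    {"dp":[0,0,0.5],"yaw":0},
    {"dp":[0,0,1],"yaw":0},
    {"dp":[0,0,1],"yaw":0},
  ],
)

```text
clock: 7.62
eef_pos: [514.4, 205.3, 63.1]
tcp_rot: [-3.141, -0.0, -0.224]
contact_force: [-0.8, -0.1, 3.8]
opening: 0.469
grasp_force: 41.7
```

Contact. Releasing with a modest opening and rising.

Request:
carry_out(
  targets=[
    {"dp":[0,0,0],"yaw":0},
    {"dp":[0,0,0],"yaw":0},
    {"dp":[0,0,0],"yaw":0},
    {"dp":[0,0,-3],"yaw":0},
    {"dp":[0,0,-12],"yaw":0},
    {"dp":[0,0,-30],"yaw":0},
    {"dp":[0,0,-57],"yaw":0},
    {"dp":[0,0,-57],"yaw":0},
  ],
  fingers=0.4,
)

```text
clock: 8.62
eef_pos: [515.9, 205.9, 122.8]
tcp_rot: [-3.139, -0.004, -0.224]
contact_force: [-0.3, 0.8, -0.5]
opening: 0.702
grasp_force: 0.0
```

```bash
python3 - <<'E'
from h import *
rel([435.6,-73.6,120],-12.8)
im=save('wrist','w4');c=r.get_calibration('wrist');
m=cv2.inRange(cv2.cvtColor(im,cv2.COLOR_RGB2HSV),(15,110,60),(32,255,255))
k,l,st,ce=cv2.connectedComponentsWithStats(m)
for i in range(1,k):
    if st[i,4]>150: print(ce[i].round(1),st[i],onz(c,*ce[i],61).round(1))
print(proj(c,[513,205,66]))
E
```

```text
at [515.9 205.9 122.8] [-179.8   -0.2  -12.8] dp [-16.3 290.4   2.8] yaw -0.01606187773181489 F [-0.3  0.8 -0.5] op 0.702 t 8.62 q [ 0.38  0.38  1.89 -0.    0.87  2.17]
[321.1 230.5] [ 286  194   72   72 3960] [512.8 205.1  61. ]
[321.22023202 233.28990169]
```

View pics/w4.png

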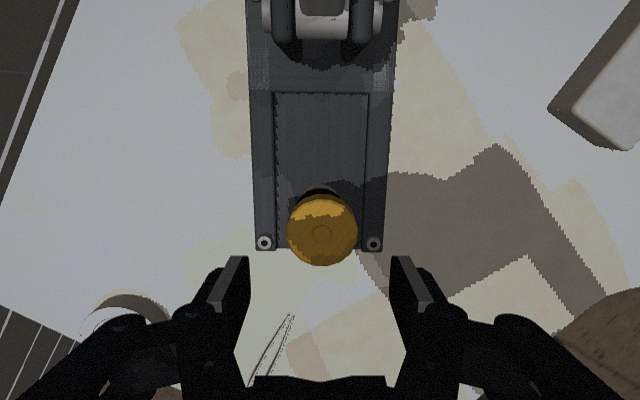

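The disc sits level, its dimple at (321,233) against the expected (321.2,233.3), so it is centred. Now disc B.

Request:
carry_out(
  targets=[
    {"dp":[-2,30,0],"yaw":0},
    {"dp":[-4,70,0],"yaw":0},
    {"dp":[-6,115,0],"yaw":0},
    {"dp":[-9,160,0],"yaw":0},
    {"dp":[-12,205,0],"yaw":0},
    {"dp":[-14,245,0],"yaw":0},
    {"dp":[-16,275,0],"yaw":0},
    {"dp":[-16.6,290.3,0],"yaw":0},
    {"dp":[-16.6,290.3,0],"yaw":0},
    {"dp":[-16.6,290.3,30],"yaw":0},
    {"dp":[-16.6,290.3,60],"yaw":0},
    {"dp":[-16.6,290.3,80],"yaw":0},
  ],
  fingers=1,
)

```text
clock: 10.18
eef_pos: [433.6, -73.0, 38.6]
tcp_rot: [-3.141, 0.001, -0.223]
contact_force: [-0.6, 0.3, -0.0]
opening: 0.999
grasp_force: 0.0
```

Request:
carry_out(
  targets=[
    {"dp":[0,0,0],"yaw":0},
    {"dp":[0,0,0],"yaw":0},
  ],
)

```text
clock: 10.42
eef_pos: [434.2, -73.6, 40.3]
tcp_rot: [-3.141, -0.0, -0.223]
contact_force: [-0.1, 0.4, 0.0]
opening: 1.0
grasp_force: 0.0
```

```bash
python3 - <<'E'
from h import *
rel([435.2,-73.3,12],-12.8)
im=r.grab_frame('wrist');c=r.get_calibration('wrist');
m=cv2.inRange(cv2.cvtColor(im,cv2.COLOR_RGB2HSV),(15,110,50),(32,255,255))
k,l,st,ce=cv2.connectedComponentsWithStats(m)
for i in range(1,k):
    if st[i,4]>150: print(ce[i].round(1),st[i],onz(c,*ce[i],9).round(1))
E
```

```text
at [434.2 -73.6  40.3] [-180.    -0.   -12.8] dp [ 0.9 -0.6 28.3] yaw 0.027447557716513415 F [-0.1  0.4  0. ] op 1.0 t 10.43 q [-0.17  0.39  2.17  0.    0.58  1.62]
[539.7 177.8] [ 488  135  102   89 6770] [ 446.3 -183.4    9. ]
[316.1 247. ] [ 275  204   84   84 5443] [435.  -72.4   9. ]
```

Request:
carry_out(
  targets=[
    {"dp":[0.5,-1,12],"yaw":0},
    {"dp":[0.8,-1,24],"yaw":0},
    {"dp":[0.8,-1,28.5],"yaw":0},
    {"dp":[0.8,-1,28.5],"yaw":0},
    {"dp":[0.8,-1,28.5],"yaw":0},
  ],
)

```text
clock: 11.1
eef_pos: [434.7, -73.4, 11.3]
tcp_rot: [-3.142, 0.0, -0.224]
contact_force: [-0.8, 0.8, 0.7]
opening: 1.001
grasp_force: 0.0
```

Request:
carry_out(
  targets=[
    {"dp":[0,0,0],"yaw":0},
    {"dp":[0,0,0],"yaw":0},
    {"dp":[0,0,0],"yaw":0},
    {"dp":[0,0,0],"yaw":0},
    {"dp":[0,0,0],"yaw":0},
    {"dp":[0,0,0],"yaw":0},
  ],
  fingers=-1,
  grip_force=40,
)

```text
clock: 11.85
eef_pos: [434.8, -73.4, 11.7]
tcp_rot: [3.142, -0.0, -0.224]
contact_force: [-2.7, 0.8, 7.9]
opening: 0.474
grasp_force: 39.3
```

Request:
carry_out(
  targets=[
    {"dp":[0,0,-20],"yaw":0},
    {"dp":[0,0,-50],"yaw":0},
    {"dp":[0,0,-90],"yaw":0},
    {"dp":[0,0,-114],"yaw":0},
    {"dp":[0,0,-114],"yaw":0},
    {"dp":[0,0,-114],"yaw":0},
  ],
)

```text
clock: 12.6
eef_pos: [434.1, -73.3, 124.6]
tcp_rot: [3.142, 0.001, -0.224]
contact_force: [0.2, 0.1, -1.7]
opening: 0.467
grasp_force: 41.0
```

```bash
python3 - <<'E'
from h import *
s=r.sense()
im=r.grab_frame('wrist');c=r.get_calibration('wrist');
m=cv2.inRange(cv2.cvtColor(im,cv2.COLOR_RGB2HSV),(15,110,50),(32,255,255))
k,l,st,ce=cv2.connectedComponentsWithStats(m)
for i in range(1,k):
    if st[i,4]>150: print(ce[i].round(1),st[i],onz(c,*ce[i],s['eef_pos'][2]-4)-s['eef_pos'])
rel([514.5,205,126],-12.8)
w=cv2.imread('pics/w2.png')  # same measure on the first held disc
m=cv2.inRange(cv2.cvtColor(w,cv2.COLOR_BGR2HSV),(15,110,50),(32,255,255))
k,l,st,ce=cv2.connectedComponentsWithStats(m)
for i in range(1,k):
    if st[i,4]>150: print('w2',ce[i].round(1),st[i])
E
```

```text
[468.7 150. ] [ 436  121   66   60 3057] [ 39.11968703 -67.77369861  -4.        ]
[319.3 274.6] [ 272  225   96   99 7651] [-0.25980761  0.01990678 -4.        ]
at [433.8 -73.2 124.3] [ 1.80e+02  1.00e-01 -1.28e+01] dp [  17.  -289.2   -1.7] yaw -0.01361097645306586 F [-0.6 -0.5 -1.1] op 0.467 t 12.65 q [-0.17  0.23  2.12 -0.    0.8   1.62]
w2 [631.2 155. ] [619 128  21  52 715]
w2 [500.  201.3] [ 468  173   64   59 2801]
w2 [319.4 277.3] [ 272  228   96   98 7601]
```

Request:
carry_out(
  targets=[
    {"dp":[2,-30,0],"yaw":0},
    {"dp":[4,-70,0],"yaw":0},
    {"dp":[6,-115,0],"yaw":0},
    {"dp":[9,-160,0],"yaw":0},
    {"dp":[12,-205,0],"yaw":0},
    {"dp":[14,-245,0],"yaw":0},
    {"dp":[16,-275,0],"yaw":0},
    {"dp":[16.1,-289,0],"yaw":0},
    {"dp":[16.1,-289,0],"yaw":0},
    {"dp":[16.1,-289,15],"yaw":0},
    {"dp":[16.1,-289,30],"yaw":0},
    {"dp":[16.1,-289,40],"yaw":0},
  ],
)

```text
clock: 14.15
eef_pos: [513.7, 203.9, 83.7]
tcp_rot: [3.14, 0.001, -0.224]
contact_force: [-0.4, 0.5, -1.2]
opening: 0.466
grasp_force: 41.1
```

Request:
carry_out(
  targets=[
    {"dp":[0,0,1],"yaw":0},
    {"dp":[0,0,1],"yaw":0},
    {"dp":[0,0,1],"yaw":0},
  ],
)

```text
clock: 14.52
eef_pos: [514.8, 205.0, 84.7]
tcp_rot: [-3.141, -0.001, -0.224]
contact_force: [-0.8, 0.5, -1.0]
opening: 0.47
grasp_force: 41.1
```

```bash
python3 - <<'E'
from h import *
rel([513.7,205,77],-12.8)
E
```

```text
at [514.8 205.   84.7] [-180.    -0.   -12.8] dp [-1.1  0.2  7.7] yaw -0.013631028188697769 F [-0.8  0.5 -1. ] op 0.47 t 14.53 q [0.38 0.44 1.91 0.   0.79 2.17]
```

Request:
carry_out(
  targets=[
    {"dp":[-0.6,0,2],"yaw":0},
    {"dp":[-0.8,0,4],"yaw":0},
    {"dp":[-0.8,0,5.5],"yaw":0},
    {"dp":[-0.8,0,6],"yaw":0},
    {"dp":[-0.8,0,6.5],"yaw":0},
    {"dp":[-0.8,0,6.5],"yaw":0},
  ],
)

```text
clock: 15.28
eef_pos: [513.7, 205.1, 77.8]
tcp_rot: [3.142, 0.0, -0.224]
contact_force: [-0.2, -0.3, -1.1]
opening: 0.464
grasp_force: 41.1
```

Request:
carry_out(
  targets=[
    {"dp":[0,0,0.5],"yaw":0},
    {"dp":[0,0,1],"yaw":0},
    {"dp":[0,0,1],"yaw":0},
  ],
)

```text
clock: 15.65
eef_pos: [514.0, 205.0, 77.3]
tcp_rot: [-3.142, -0.001, -0.224]
contact_force: [-0.9, -1.3, 5.9]
opening: 0.468
grasp_force: 41.9
```

Request:
carry_out(
  targets=[
    {"dp":[0,0,0],"yaw":0},
    {"dp":[0,0,0],"yaw":0},
    {"dp":[0,0,0],"yaw":0},
    {"dp":[0,0,-3],"yaw":0},
    {"dp":[0,0,-12],"yaw":0},
    {"dp":[0,0,-30],"yaw":0},
    {"dp":[0,0,-50],"yaw":0},
    {"dp":[0,0,-50],"yaw":0},
    {"dp":[0,0,-50],"yaw":0},
  ],
  fingers=0.4,
)

```text
clock: 16.77
eef_pos: [513.6, 205.0, 126.9]
tcp_rot: [-3.141, -0.0, -0.224]
contact_force: [0.7, 0.4, -0.6]
opening: 0.701
grasp_force: 0.0
```

```bash
python3 - <<'E'
from h import *
rel([513,205,120],-12.8)
im=save('wrist','w5');c=r.get_calibration('wrist');
m=cv2.inRange(cv2.cvtColor(im,cv2.COLOR_RGB2HSV),(15,110,50),(32,255,255))
k,l,st,ce=cv2.connectedComponentsWithStats(m)
for i in range(1,k):
    if st[i,4]>150: print(ce[i].round(1),st[i],onz(c,*ce[i],75).round(1))
print(proj(c,[513,205,80]))
E
```

```text
at [513.6 205.  126.9] [-180.    -0.   -12.8] dp [-0.6  0.2  6.9] yaw -0.01563606633892789 F [ 0.7  0.4 -0.6] op 0.701 t 16.77 q [0.38 0.38 1.88 0.   0.88 2.17]
[319.  228.9] [ 282  188   75   81 4765] [515.4 204.5  75. ]
[319.18824662 236.55265162]
```

View pics/w5.png

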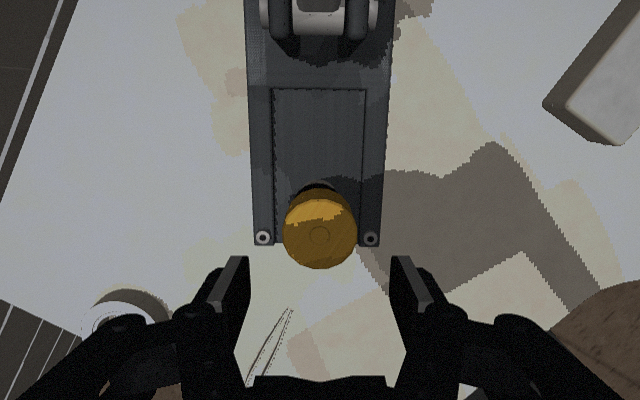

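The second disc is level and centred, its dimple at (319,236.5) against (319.2,236.6) expected. Next is the clamp grip, at about (660,170.5,242) with an arm angle of about 1.83.

Request:
carry_out(
  targets=[
    {"dp":[0,0,-30],"yaw":0},
    {"dp":[0,0,-75],"yaw":0},
    {"dp":[0,0,-120],"yaw":0},
    {"dp":[5,0,-155],"yaw":0},
    {"dp":[30,0,-170],"yaw":0},
    {"dp":[65,0,-170],"yaw":0},
    {"dp":[105,1,-170],"yaw":0},
    {"dp":[135,1,-170],"yaw":0},
    {"dp":[150.5,1,-170],"yaw":0},
    {"dp":[150.5,1,-170],"yaw":0},
    {"dp":[150.5,1,-170],"yaw":0},
  ],
)

```text
clock: 18.2
eef_pos: [659.2, 171.0, 296.5]
tcp_rot: [3.141, 0.001, -0.223]
contact_force: [-0.4, -0.1, 0.6]
opening: 0.703
grasp_force: 0.0
```

```bash
python3 - <<'E'
from h import *
rel([660.3,170.5,231],-12.8)
a=save('wrist','w6');b=r.grab_frame('side');sc=r.grab_frame('scene')
crop=lambda im,x,y:cv2.resize(im[y:y+160,x:x+160],(400,400))
cv2.imwrite('pics/z6.png',np.vstack([cv2.resize(a,(400,250)),np.hstack([crop(b,270,40)])[:350]])[:,:,::-1])
E
```

```text
at [659.2 171.  296.5] [ 1.80e+02  1.00e-01 -1.28e+01] dp [ 1.2  0.2 65.5] yaw -0.00042981609865933024 F [-0.4 -0.1  0.6] op 0.703 t 18.2 q [0.25 0.4  1.44 0.   1.31 2.05]
```

View pics/z6.png

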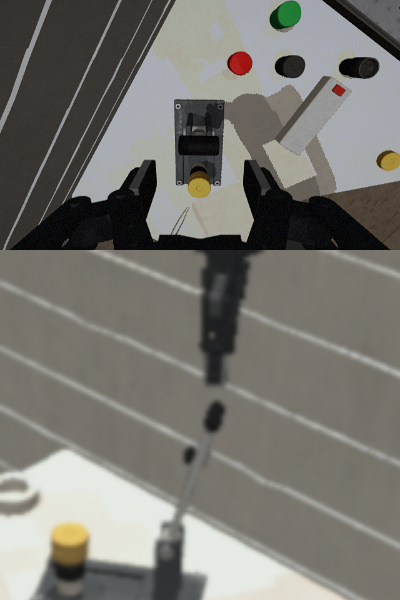

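The wrist view shows the bar at full-image (318.5,232), between the open fingers. The side view shows the gripper right above it and the stack upright.

```bash
python3 - <<'E'
from h import *
c=r.get_calibration('wrist');print(proj(c,[660.3,170.5,242]))
im=r.grab_frame('wrist')[195:262,270:370];m=(im.max(2)<40).astype(np.uint8)
k,l,st,ce=cv2.connectedComponentsWithStats(m);i=1+st[1:,4].argmax();print(st[i],ce[i]+[270,195],onz(c,*(ce[i]+[270,195]),242))
E
```

```text
[319.87225833 228.54559179]
[  16   20   65   47 2058] [317.87803693 232.55296404] [658.18067826 172.13742613 242.        ]
```

Request:
carry_out(
  targets=[
    {"dp":[0,0,15],"yaw":0},
    {"dp":[0,0,35],"yaw":0},
    {"dp":[0,0,52],"yaw":0},
    {"dp":[0,0,62],"yaw":0},
    {"dp":[0,0,65],"yaw":0},
    {"dp":[0,0,65],"yaw":0},
    {"dp":[0,0,65],"yaw":0},
  ],
)

```text
clock: 19.27
eef_pos: [660.6, 170.8, 232.5]
tcp_rot: [-3.141, -0.001, -0.224]
contact_force: [0.5, 1.1, 0.5]
opening: 0.701
grasp_force: 0.0
```

Request:
carry_out(
  targets=[
    {"dp":[0,0,0],"yaw":0},
    {"dp":[0,0,0],"yaw":0},
    {"dp":[0,0,0],"yaw":0},
    {"dp":[0,0,0],"yaw":0},
    {"dp":[0,0,0],"yaw":0},
  ],
  fingers=-1,
  grip_force=35,
)

```text
clock: 19.9
eef_pos: [660.8, 171.5, 232.6]
tcp_rot: [-3.14, -0.001, -0.224]
contact_force: [1.5, 4.9, 3.4]
opening: 0.414
grasp_force: 36.8
```

```bash
python3 - <<'E'
from h import *
rel([660.3,170.5,231],-12.8)
E
```

```text
at [660.8 171.5 232.6] [-1.799e+02 -1.000e-01 -1.280e+01] dp [-0.3  1.1  1.6] yaw -0.015340535006302503 F [1.5 4.9 3.4] op 0.414 t 19.9 q [0.25 0.45 1.51 0.   1.19 2.05]
```

Bar gripped (35 mm). Swinging along the arc.

Request:
carry_out(
  targets=[
    {"dp":[-13,0,-3],"yaw":0},
    {"dp":[-25.5,0,-4.5],"yaw":0},
    {"dp":[-38.5,0,-5.5],"yaw":0},
    {"dp":[-51,0,-5],"yaw":0},
    {"dp":[-64,0,-4],"yaw":0},
    {"dp":[-76.5,0,-1.5],"yaw":0},
    {"dp":[-89,0,1.5],"yaw":0},
    {"dp":[-101,0,6],"yaw":0},
    {"dp":[-112.5,0,11],"yaw":0},
    {"dp":[-124,0,17.5],"yaw":0},
    {"dp":[-134.5,0,24.5],"yaw":0},
    {"dp":[-134.5,0,24.5],"yaw":0},
  ],
)

```text
clock: 21.4
eef_pos: [529.5, 203.0, 208.3]
tcp_rot: [-3.137, -0.002, -0.224]
contact_force: [-0.6, 12.3, 3.7]
opening: 0.416
grasp_force: 38.2
```

```bash
python3 - <<'E'
from h import *
H=np.array([620.3,180.6,87])
s=r.sense();G=s['eef_pos']+[0,0,11];d=G-H;u=d[:2]@[-.9751,.2216];print(u,d[2],np.hypot(u,d[2]),np.arctan2(d[2],u), d[:2]@[.2216,.9751])
rel([0,0,0])
E
```

```text
93.45899215003674 132.3012271798318 161.98209137738064 0.9557808767409991 1.7003994152298176
at [529.5 203.  208.3] [-1.797e+02 -1.000e-01 -1.280e+01] dp [-471.4  315.3  208.3] yaw None F [-0.6 12.3  3.7] op 0.416 t 21.4 q [0.36 0.29 1.79 0.   1.05 2.15]
```

Request:
carry_out(
  targets=[
    {"dp":[-10,-1,8],"yaw":0},
    {"dp":[-19.5,-1.5,16.5],"yaw":0},
    {"dp":[-28,-2,26],"yaw":0},
    {"dp":[-36,-2,36],"yaw":0},
    {"dp":[-43.5,-2,46.5],"yaw":0},
    {"dp":[-49.5,-2,57.5],"yaw":0},
    {"dp":[-55,-2,69.5],"yaw":0},
    {"dp":[-59.5,-2,81.5],"yaw":0},
    {"dp":[-62.5,-2,93.5],"yaw":0},
    {"dp":[-64.5,-2,103],"yaw":0},
    {"dp":[-64.5,-2,103],"yaw":0},
    {"dp":[-64.5,-2,103],"yaw":0},
  ],
)

```text
clock: 22.9
eef_pos: [466.7, 218.2, 104.5]
tcp_rot: [-3.139, 0.0, -0.224]
contact_force: [-3.5, 10.9, 1.2]
opening: 0.415
grasp_force: 42.3
```

```bash
python3 - <<'E'
from h import *
H=np.array([620.3,180.6,87])
s=r.sense();G=s['eef_pos']+[0,0,11];d=G-H;u=d[:2]@[-.9751,.2216];print(u,d[2],np.hypot(u,d[2]),np.arctan2(d[2],u), d[:2]@[.2216,.9751])
rel([0,0,0]);print(s['wrist_torque'])
E
```

```text
158.11291333586922 28.530770904689206 160.66641917952848 0.17852446759000185 2.60656895028999
at [466.7 218.2 104.5] [-179.9    0.   -12.8] dp [-406.5  316.4  104.5] yaw None F [-3.5 10.9  1.2] op 0.415 t 22.9 q [0.43 0.36 1.98 0.   0.8  2.23]
[ 1.59750098  0.20470069 -0.03320585]
```

Request:
carry_out(
  targets=[
    {"dp":[-0.5,-1,3],"yaw":0},
    {"dp":[-1,-2,6],"yaw":0},
    {"dp":[-1.2,-2,9],"yaw":0},
    {"dp":[-1.5,-2,11],"yaw":0},
    {"dp":[-1.5,-2,11],"yaw":0},
  ],
)

```text
clock: 23.52
eef_pos: [465.0, 218.8, 92.9]
tcp_rot: [3.141, 0.001, -0.224]
contact_force: [-4.5, 1.4, 0.1]
opening: 0.414
grasp_force: 42.5
```

Request:
carry_out(
  targets=[
    {"dp":[0,0,1],"yaw":0},
    {"dp":[0,0,2],"yaw":0},
    {"dp":[0,0,2],"yaw":0},
  ],
)

```text
clock: 23.9
eef_pos: [464.9, 218.8, 91.0]
tcp_rot: [3.141, 0.001, -0.224]
contact_force: [-5.3, 0.8, 1.0]
opening: 0.414
grasp_force: 42.7
```

Request:
carry_out(
  targets=[
    {"dp":[0,0,0.5],"yaw":0},
    {"dp":[0,0,1],"yaw":0},
    {"dp":[0,0,1.5],"yaw":0},
    {"dp":[0,0,2],"yaw":0},
    {"dp":[0,0,2],"yaw":0},
  ],
  grip_force=70,
)

```text
clock: 24.52
eef_pos: [464.7, 218.9, 89.1]
tcp_rot: [3.141, 0.002, -0.224]
contact_force: [-8.2, 1.5, 3.8]
opening: 0.41
grasp_force: 70.5
```

Request:
carry_out(
  targets=[
    {"dp":[0,0,0.5],"yaw":0},
    {"dp":[0,0,1],"yaw":0},
    {"dp":[0,0,1.5],"yaw":0},
    {"dp":[0,0,1.5],"yaw":0},
  ],
)

```text
clock: 25.02
eef_pos: [464.6, 218.9, 87.6]
tcp_rot: [3.141, 0.002, -0.224]
contact_force: [-7.2, 2.5, 3.4]
opening: 0.407
grasp_force: 70.5
```

Request:
carry_out(
  targets=[
    {"dp":[0,0,0.5],"yaw":0},
    {"dp":[0,0,1],"yaw":0},
    {"dp":[0,0,1.5],"yaw":0},
    {"dp":[0,0,1.5],"yaw":0},
  ],
)

```text
clock: 25.52
eef_pos: [464.5, 218.9, 86.2]
tcp_rot: [3.141, 0.002, -0.224]
contact_force: [-8.6, 1.3, 6.1]
opening: 0.411
grasp_force: 70.8
```

```bash
python3 - <<'E'
from h import *
rel([0,0,0]);s=r.sense();print(s['wrist_torque'],s['grasp_force'])
im=r.grab_frame('side');c=r.get_calibration('side')
print('stack top proj',proj(c,[513,205,80]),proj(c,[513,205,52]),'arm hinge',proj(c,[620.3,180.6,87]))
hsv=cv2.cvtColor(im,cv2.COLOR_RGB2HSV)
for v in range(136,172): print(v,''.join('Y' if 15<=h<=32 and s_>110 else ('#' if V<55 else ('+' if V<120 else '.')) for h,s_,V in hsv[v,275:345]))
E
```

```text
at [464.5 218.9  86.2] [ 1.799e+02  1.000e-01 -1.280e+01] dp [-404.3  316.6   86.2] yaw None F [-8.6  1.3  6.1] op 0.411 t 25.52 q [0.44 0.39 1.99 0.   0.76 2.23]
[ 0.1578801   0.70640271 -0.16309352] 70.84768295288086
stack top proj [296.69310033 153.19707429] [296.96808374 161.45431256] arm hinge [337.00100425 156.1324938 ]
136 #########+.....................................................++++++.
137 #########+........................................................+++.
138 #########+.........................................................++.
139 #########+............................................................
140 #########+............................................................
141 ########++............................................................
142 #######++.............................................................
143 ######++..............................................................
144 ######++..............................................................
145 ####+++...............................................................
146 ####++++..........
[... 1227 characters left out ...]
............++++++++##+..
163 ...............++YYYYYYYYYYY++...........................++++++++#++..
164 ...............+++YYYYYYYYYY++++.........................+++++++##++..
165 ..............++##+YYYYYYYY+#+++++++++...................++#######+...
166 ..............++#####+++#####++++++++++++++++++..........++#######+...
167 ..............+++#############++++++++++++++++++++++++..+++########+..
168 ..............+++#############++++++++++++++++++++++++++++########++..
169 .............++++############+++++++++++++++++++++++++++++########++..
170 ............+++++############+++++++++++++++++++++++++++++#########+++
171 ............+++++++########+++++++++++++++++++++++++++++++#########+++
```

Request:
carry_out(
  targets=[
    {"dp":[0,0,0],"yaw":0},
    {"dp":[0,0,1],"yaw":0},
    {"dp":[0,0,2],"yaw":0},
    {"dp":[0,0,3],"yaw":0},
    {"dp":[0,0,3],"yaw":0},
  ],
  grip_force=110,
)

```text
clock: 26.2
eef_pos: [464.5, 219.0, 85.1]
tcp_rot: [3.141, 0.002, -0.224]
contact_force: [-17.3, -1.4, 33.2]
opening: 0.4
grasp_force: 111.4
```

Request:
carry_out(
  targets=[
    {"dp":[-0.5,0,0],"yaw":0},
    {"dp":[-1,0,-0.2],"yaw":0},
    {"dp":[-1,0,-0.2],"yaw":0},
    {"dp":[-1,0,-0.2],"yaw":0},
    {"dp":[-1,0,-0.2],"yaw":0},
    {"dp":[-1,0,-0.2],"yaw":0},
  ],
)

```text
clock: 26.95
eef_pos: [464.5, 219.1, 85.3]
tcp_rot: [3.141, -0.0, -0.224]
contact_force: [-11.8, -3.5, 28.8]
opening: 0.404
grasp_force: 110.7
```

```bash
python3 - <<'E'
from h import *
rel([0,0,0])
im=r.grab_frame('side');hsv=cv2.cvtColor(im,cv2.COLOR_RGB2HSV)
for v in range(148,168): print(v,''.join('Y' if 15<=h<=32 and s_>110 else ('#' if V<55 else ('+' if V<120 else '.')) for h,s_,V in hsv[v,280:320]))
im=r.grab_frame('scene');c=r.get_calibration('scene')
hsv=cv2.cvtColor(im,cv2.COLOR_RGB2HSV);m=cv2.inRange(hsv,(15,110,60),(32,255,255))
k,l,st,ce=cv2.connectedComponentsWithStats(m)
for i in range(1,k):
    if st[i,4]>60: print(ce[i].round(1),st[i])
print(proj(c,[513,205,66]))
# other pieces unchanged?
a=cv2.imread('pics/s0.png')[165:215,270:365].astype(int);print('diff',np.abs(a[:,:,::-1]-im[165:215,270:365]).mean())
rel([0,0,0])
E
```

```text
at [464.5 219.1  85.3] [180.   -0.  -12.8] dp [-404.3  316.7   85.3] yaw None F [-11.8  -3.5  28.8] op 0.404 t 26.95 q [ 0.44  0.39  1.99 -0.    0.76  2.23]
148 +.......................................
149 +.......................................
150 +.............+++++.....................
151 +.............++++++++..................
152 +............YY+###++++++...............
153 +...........YYYYY+YYYYYY+...............
154 +...........YYYYYYYYYYYY................
155 ............YYYYYYYYYYYY................
156 ............YYYYYYYYYYYY................
157 ............YYYYYYYYYYYY................
158 ............YYYYYYYYYYYY................
159 ............YYYYYYYYYYYY................
160 ............YYYYYYYYYYYY................
161 ...........+YYYYYYYYYYYY................
162 ...........+YYYYYYYYYYYY................
163 ..........++YYYYYYYYYYY+................
164 ..........+++YYYYYYYYYY++++.............
165 .........++##+YYYYYYYY+++++++++++.......
166 .........++#####+++#####++++++++++++++++
167 .........+++#############+++++++++++++++
[623.1  33.3] [612  30  24   8 139]
[428.3 146.8] [421 143  16   9  83]
[527.3 151.9] [512 148  30   8 191]
[415.9 209.2] [409 204  15  12 145]
[299.41383097 260.8127125 ]
diff 41.463087719298244
at [464.5 219.   85.3] [180.   -0.  -12.8] dp [-404.3  316.6   85.3] yaw None F [-11.8  -3.2  29. ] op 0.398 t 27.05 q [ 0.44  0.39  1.99 -0.    0.76  2.23]
```

The press holds steady at about 29 N on the bar, and the stack is upright and centred under the foot. Handing in.

```bash
python3 -c "
from rig import r
print(r.sign_off())"
```

```text
the job is handed in; nothing more can be done
None
```

I laid two spacer discs, centred, on the short eyepiece in the nest, swung the clamp arm down, and handed in while holding it pressed at about 29 N on the grip bar; the robot arm blocked my last check of the other two pieces, though nothing was moved near them.

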